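# Clock the blow-off elbow on a fermenter and nest its catch jar

### The arm

A 7-joint arm with a two-finger parallel gripper is mounted at the origin on the work surface. World frame = base frame: x ahead of the robot, y to its left, z up, the work surface at z = 0. Lengths are in mm, angles in rad, forces in N, time in s.
With the tool pointing down it reaches from about 400 to 900 mm from the base axis. Payload 5.6 kg.
Tool frame: the origin (TCP) lies midway between the tips of the shut fingers; the grasp point (between the pads) lies 19 mm behind it; x points along the fingers, y is the direction in which the jaws open and shut, and the axes are right-handed (so a half turn about x gives the same grasp; the last joint's range is limited). The gripper opens to 92 mm and grips with 3 to 60 N. Pads are 20 mm wide; open, the fingers measure 128 mm over their backs; the gripper's body (75 mm by 189 mm) begins 69 mm behind the grasp point.
Start: joints at [1.198, 0.468, -0.012, 1.603, 0.006, 1.071, -0.056], TCP at [210.464, -614.991, 214.592] pointing down, gripper open.
Joint ranges: [-2.53, 2.53], [-0.31, 2.02], [-1.57, 1.55], [0.28, 2.44], [-1.29, 4.43], [0.15, 1.84], [-2.92, 2.92]. Speed limits (rad/s): [2.57, 2.57, 3.14, 3.14, 3.14, 3.14, 3.14].

### API

Orientations are given as a rotation vector (axis times angle).
In Python, from cell import robot, grip, kin, viewer gives the robot as it stands. Calls block until the motion is done:
- robot.movep(position, orientation): joint-space move of the TCP to a pose.
- robot.servo_line(position, feed=150, rotation=None): straight line of the TCP; rotation=None keeps the orientation; feed is the mean speed in mm/s.
- robot.goto_joints(angles): joint-space move.
- grip(opening, newtons=None): opening from 0.0 (shut) to 1.0 (fully open); newtons is the grip in N (None keeps the last); returns when the fingers have stopped.
- robot.hold(seconds).
- kin.ik(position, orientation): joint angles nearest the present ones, or None.
- robot.observe(): the state.
- viewer.read_camera(name): name is "scene" or "top" or "wrist"; returns the picture (480x640x3 uint8, red, green, blue); there is no depth.
- viewer.camera_info(name): a dict with "camera_matrix" (3x3 intrinsics, pixels), "R" (3x3) and "t" (3): a world point X has camera coordinates R X + t. Camera axes: x right, y down, z forward; pixel columns grow to the right and rows downward; lengths in mm; the calibration is good to about 2 mm. A picture is of the moment at which its call begins: read the wrist's pose just before it. camera_info takes no time and is no camera call; for the wrist camera it gives the pose at the moment of the call.
A pose or a line that the arm cannot do raises robot.IKError and nothing moves.
- robot.job_done(): hands the job in, once; it reports no verdict.
Trained networks look in the newest picture that a camera, given by its name, has taken for a name from the list of things; names that differ only in an ending like _2 or _b are one class to them, and where a whole thing is asked for, a point or a joint stands for the part that bears it (a point fixed in the world has none). Each returns a list of dicts, best first, with "confidence" (0 to 1); they miss things now and then, are a little off and sometimes report something else, mostly with a low value. They report only what shows in the picture. A call takes as long as a camera call. They do not tell look-alikes from the thing itself.
- viewer.silhouettes(name, camera): "mask" (480x640 bool, what is visible of it).
- viewer.pinpoint(name, camera): "at" ([x, y, z] in mm, in the coordinates of the camera as it stood for that picture, good to about 4 mm: a listed point, or the origin of a listed thing).
The state is a dict: "t": time; "joints": joint angles; "joint_velocities": joint speeds; "joint_torque": joint torques, N m; "tcp_pos": TCP position; "tcp_rot": TCP orientation; "contact_force": force on the tool from outside, world axes, zero at the start; "wrist_torque": the same for the moment, N m; "grip_width": opening from 0.0 (shut) to 1.0 (fully open).
Only numpy, scipy, OpenCV 4.12 (cv2) and the standard library are available. Lean on these libraries where they do the work, as an engineer would, in place of code of your own. Each camera call takes 0.05 s, during which the arm holds its last target.

### The job

Get the fermenter ready for its blow-off hose. The steel elbow is already started on the threaded stub of the sloping lid: screw it further on, clockwise, until its hose outlet points along the black marker line on the pad below it; do not run well past the line and back off. Also set the round glass catch jar upright and fully down in the stand whose pocket fits it, without dropping it, and leave the other jars and bottles alone.

Things in the scene. Friction and masses are not known exactly. Their poses are not given: they have to be found in the camera images.
- fermenter: Fixed steel vessel 230 mm in diameter: body 160 mm high, conical lid rising at 34 degrees to a black cap (top at 229 mm), bow handles at its sides. Origin: centre of its underside. On its -x side, turned towards the robot and its right (yaw 0.7 to 1.2), a flat round pad, 80 mm in diameter, with a threaded stub stands square on the sloping lid; the stub leans 34 degrees from vertical to that side.
- elbow_body (a point): Steel 90-degree hose elbow on the stub. Point: on the stub's axis, 40 mm above the pad, about 0.23 m above the bench, mid-height of the forged block, 27 mm in x, 26 mm across its two flats (y), 30 mm in z; grip across the flats, tool along the stub. Axes: z along the stub away from the lid, x the way the outlet points. Below it a hexagon socket, 33 mm over corners, to 8 mm above the pad.
- elbow_outlet (a point): Centre of the mouth of the elbow's hose tail, 55.5 mm along +x from elbow_body; the outlet is 23 mm thick near the block, then 18 mm. Axes as elbow_body.
- mark_line (a point): Black marker line, 23 mm long, 6 mm wide, on the pad's face, running outward from the stub and over the pad's rim; it points within 0.5 rad of the fermenter's -y. Point: its end at the rim, 40 mm from the stub's axis. Axes: z along the stub away from the lid, x outward along the line. The outlet is right when its x agrees with the line's x, seen along the stub.
- elbow (a joint): Turn of the elbow on its right-hand thread, rad; grows as it is screwed on (clockwise, looking down the stub at the lid), moving 1.8 mm down the stub per turn. At 0 the outlet points level, along the fermenter's -y; the line lies within 0.5 rad of 0. Starts from -3.9 to -1.9. Friction about 0.2 N m; it stays where it is left; it bottoms at 1.4.
- jar_center (a point): Round glass catch jar, 58 mm in diameter (lid 56 mm) and 90 mm high with a small grommet on its dark flat lid, about 0.2 kg, standing loose on the bench. The point is its centre, 45 mm above its underside; z is its upright axis.
- round_pocket (a point): Fixed white stand, 100 x 100 mm and 34 mm high, with a round pocket 63 mm in diameter and 24 mm deep. The point is the centre of the pocket's mouth, level with the stand's top, 34 mm above the bench. The jar seats with its underside 10 mm above the bench.
- square_pocket (a point): A like stand with a square pocket 54 mm wide and 24 mm deep, too narrow for the round jar. The point is the centre of its mouth, 34 mm above the bench. It may change places with the round one.
- square_bottle_center (a point): Square glass bottle, 50 x 50 x 70 mm with a dark round cap to 92 mm, loose, a bystander. The point is its centre, 46 mm above its underside. It may change places with the round jar.
- dropper_bottle_center (a point): Amber dropper bottle, 42 mm in diameter and 125 mm high, loose, a bystander. The point is 60 mm above its underside.
- preserve_jar_center (a point): Low preserving jar, 86 mm in diameter and 75 mm high, loose, a bystander. The point is its centre, 37 mm above its underside.
There are look-alikes about, which are no part of the job. What is shaped like the part that bears jar_center but red is not meant.

How it is judged (in metres and radians):
At the end, for the whole second after the job is handed in: The elbow, screwed on clockwise, has its outlet's mouth within 7.5 mm (about 8 degrees) of the marker line's direction, seen along the stub; the round jar stands upright (within 0.08 rad) in the round pocket, centred within 6 mm, with its underside within 3 mm of the pocket's floor (y of elbow_outlet in the frame of mark_line between -0.0075 and 0.0075 m and x of elbow_outlet in the frame of mark_line above 0 m and value of joint elbow above -0.8 rad and horizontal distance between jar_center and round_pocket below 0.006 m and z of jar_center in the frame of round_pocket below 0.024 m and angle between jar_center's own z axis and vertical below 0.08 rad); the robot touches nothing.
It fails at once if the elbow is run more than about 20 degrees past the marker line (y of elbow_outlet in the frame of mark_line below -0.02 m and x of elbow_outlet in the frame of mark_line above -0.04 m and value of joint elbow above -1.2 rad).
It fails at once if the jar is dropped: it falls more than about 15 mm out of the fingers (contact force between jar and the fingers below 0.05 N and linear speed of jar above 0.55 m/s).
It fails at once if the square bottle is moved or tipped (distance of square_bottle_center from where it was at the start of the episode above 0.03 m).
It fails at once if the dropper bottle is moved or tipped (distance of dropper_bottle_center from where it was at the start of the episode above 0.03 m).
It fails at once if the preserving jar is moved or tipped (distance of preserve_jar_center from where it was at the start of the episode above 0.03 m).
It also fails if it takes over 53 s, if anything falls off the work surface, if the arm or the gripper's body presses on something with over 40 N, if the wrist force passes 120 N, or if a joint passes its speed limit or range.

## Working session

There is one attempt and no reset: what is moved stays moved. The work goes in short steps, each a Python script; the robot and the scene stay as the last script left them, time stands still between calls to the robot, and variables do not carry over. Pictures are saved under pics/ and viewed, and the job is handed in when it is done.

```bash
ls; mkdir -p pics
cat > h.py <<'E'
from cell import robot, grip, kin, viewer
import numpy as np, cv2
from scipy.spatial.transform import Rotation as Ro
def shot(cam,fn):
    im=viewer.read_camera(cam); cv2.imwrite('pics/'+fn,im[:,:,::-1]); return im
def w(cam,p,ci=None):
    ci=ci or viewer.camera_info(cam); return np.array(ci['R']).T@(np.array(p)-np.array(ci['t']))
def px(cam,X,ci=None):
    ci=ci or viewer.camera_info(cam); c=np.array(ci['R'])@np.array(X)+np.array(ci['t']); q=np.array(ci['camera_matrix'])@c; return q[:2]/q[2]
E
python3 - <<'E'
from h import *
names="fermenter elbow_body elbow_outlet mark_line jar_center round_pocket square_pocket square_bottle_center dropper_bottle_center preserve_jar_center".split()
np.set_printoptions(precision=1,suppress=True)
for c in ['scene','top']:
    shot(c,c+'0.png')
    ci=viewer.camera_info(c)
    print(c,-np.array(ci['R']).T@np.array(ci['t']))
    for n in names:
        for d in viewer.pinpoint(n,c): print(n,round(d['confidence'],2),w(c,d['at'],ci),px(c,w(c,d['at'],ci),ci))
s=robot.observe(); print(s['t'],s['tcp_pos'],s['tcp_rot'],s['grip_width'])
E
```

```text
pics
scene [1126.8  290.1  891.2]
elbow_body 0.74 [670.9  54.7 234.7] [307.2 245. ]
elbow_outlet 0.57 [615.3  70.3 243.1] [328.4 223.9]
mark_line 0.55 [699.6  67.  189. ] [306.2 273.7]
jar_center 0.94 [ 683.  -193.4   45.2] [206.4 261.7]
jar_center 0.64 [611.8 -98.7  43.7] [259.3 254.6]
jar_center 0.59 [701.1  69.9 185.5] [307.3 276.1]
round_pocket 0.73 [ 469.3 -147.8   33.9] [271.8 208.9]
square_pocket 0.72 [ 468.6 -310.4   39.3] [216.7 186.3]
square_bottle_center 0.63 [ 623.  -275.4   50.5] [191.5 229.2]
dropper_bottle_center 0.83 [439.4 384.9  58.5] [489.9 273.4]
preserve_jar_center 0.77 [437.2  71.3  39.9] [357.9 228.9]
top [ 467.2   36.2 1349.8]
elbow_body 0.72 [668.7  54.8 227.7] [304.  198.3]
elbow_outlet 0.87 [614.2  69.4 242. ] [298. 221.]
mark_line 0.68 [669.2  54.5 229. ] [304.1 197.9]
jar_center 0.81 [609.8 -95.9  39.8] [362. 231.]
round_pocket 0.92 [ 469.1 -149.4   35.6] [383.7 283.1]
square_pocket 0.95 [ 467.2 -307.5   35.4] [442.8 282.4]
square_bottle_center 0.91 [ 620.9 -274.4   43.8] [428.4 225.1]
dropper_bottle_center 0.54 [447.5 385.   55.4] [180.9 296.4]
preserve_jar_center 0.74 [432.7  72.2  33.2] [300.9 298.9]
1.1 [ 210.4 -615.   214.6] [ 2.   0.3 -2. ] 1.0012252523025358
```

View pics/scene0.png

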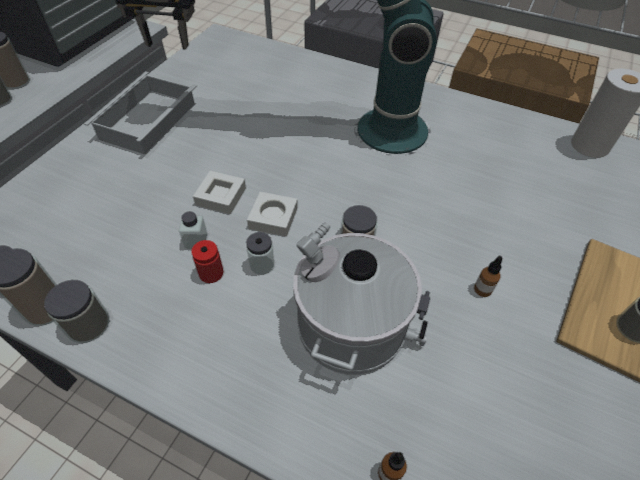

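View pics/top0.png

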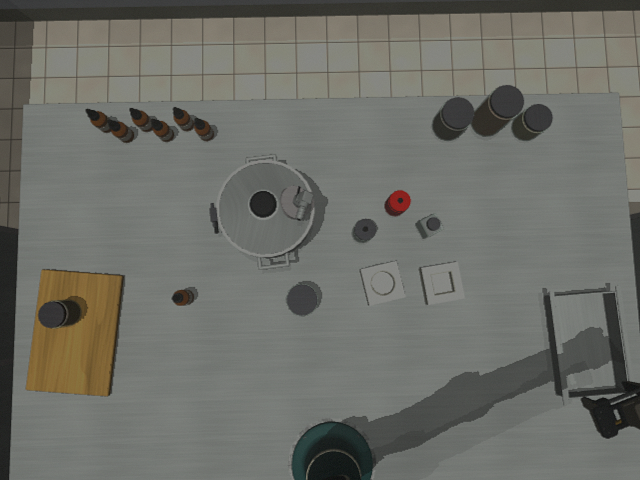

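Jar candidates in the top image: grey jar with dark lid at (364,231), red look-alike at (398,202) (excluded), the square bottle at (429,225) and the big dark jars at the edge. I choose the grey one at about (610,-97), and will check it with a crop. The round stand is at (383,283).

View pics/topc.png

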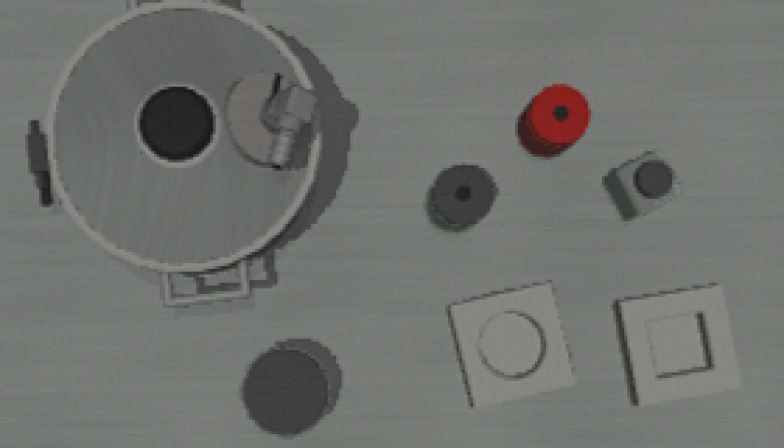

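```bash
cat >> h.py <<'E'
np.set_printoptions(precision=3,suppress=True)
def axis(psi): return np.array([-np.cos(psi)*np.sin(np.radians(34)),-np.sin(psi)*np.sin(np.radians(34)),np.cos(np.radians(34))])
def toolrot(a,o,s=1):
    x=-a; z=s*(o-a*(o@a)); z/=np.linalg.norm(z); return Ro.from_matrix(np.c_[x,np.cross(z,x),z])
E
python3 - <<'E'
from h import *
a=axis(1.63);B=np.array([669.5,54.8,230]);o=np.array([-54.5,15,12.5])
for s in (1,-1):
    R0=toolrot(a,o,s)
    for h in (120,-19):
        for th in (0,.7,1.4,2.1,2.8,3.1):
            R=Ro.from_rotvec(-a*th)*R0
            q=kin.ik(B+a*h,R.as_rotvec()); print(s,h,th,None if q is None else np.array(q))
E
```

```text
1 120 0 [ 0.356  0.543 -0.191  1.356 -0.481  1.425 -1.605]
1 120 0.7 [ 0.264  0.533 -0.049  1.363 -0.547  1.448 -2.258]
1 120 1.4 [ 0.16   0.53   0.111  1.372 -0.618  1.477 -2.907]
1 120 2.1 [ 0.899  0.922 -1.33   1.313  0.306  1.4    2.018]
1 120 2.8 [ 0.749  0.7   -0.884  1.324 -0.073  1.36   1.587]
1 120 3.1 [ 0.71   0.67  -0.8    1.327 -0.132  1.363  1.329]
1 -19 0 [ 0.298  0.609 -0.255  1.528 -0.486  1.157 -1.593]
1 -19 0.7 [ 0.203  0.595 -0.116  1.536 -0.566  1.184 -2.235]
1 -19 1.4 [ 0.102  0.588  0.033  1.544 -0.646  1.217 -2.877]
1 -19 2.1 [ 0.842  1.045 -1.334  1.489  0.451  1.173  1.905]
1 -19 2.8 [ 0.692  0.794 -0.917  1.498  0.009  1.095  1.525]
1 -19 3.1 [ 0.614  0.732 -0.766  1.504 -0.125  1.096  1.325]
-1 120 0 [ 0.699  0.663 -0.779  1.328 -0.147  1.363  1.298]
-1 120 0.7 [ 0.715  0.674 -0.811  1.326 -0.125  1.362  0.583]
-1 120 1.4 [ 0.664  0.642 -0.712  1.33  -0.191  1.367 -0.07 ]
-1 120 2.1 [ 0.491  0.572 -0.407  1.344 -0.371  1.396 -0.642]
-1 120 2.8 [ 0.384  0.548 -0.235  1.353 -0.459  1.419 -1.279]
-1 120 3.1 [ 0.36   0.544 -0.198  1.355 -0.478  1.425 -1.566]
-1 -19 0 [ 0.609  0.728 -0.756  1.504 -0.133  1.096  1.29 ]
-1 -19 0.7 [ 0.678  0.781 -0.888  1.499 -0.018  1.094  0.504]
-1 -19 1.4 [ 0.58   0.71  -0.704  1.506 -0.176  1.099 -0.079]
-1 -19 2.1 [ 0.428  0.642 -0.454  1.518 -0.361  1.126 -0.643]
-1 -19 2.8 [ 0.325  0.614 -0.296  1.526 -0.462  1.15  -1.269]
-1 -19 3.1 [ 0.302  0.609 -0.262  1.528 -0.482  1.156 -1.554]
```

Run:
```python
from h import *
a=axis(1.63);B=np.array([669.5,54.8,230]);o=np.array([-54.5,15,12.5])
R=toolrot(a,o,-1);z=R.as_matrix()[:,2]
P=B+a*140+z*75
t=robot.observe()['t'];q=kin.ik(P,R.as_rotvec());print(q)
robot.goto_joints(q)
s=robot.observe();print(s['t']-t,s['tcp_pos'],P)
ci=viewer.camera_info('wrist');shot('wrist','w1.png')
for n in ['elbow_body','elbow_outlet','mark_line','fermenter','jar_center']:
    for d in viewer.pinpoint(n,'wrist'): print(n,round(d['confidence'],2),w(0,d['at'],ci),px(0,w(0,d['at'],ci),ci))
import json;json.dump({k:np.array(v).tolist() for k,v in ci.items()},open('w1.json','w'))
print(robot.observe()['t'])
```

```text
[ 0.607  0.793 -0.726  1.08  -0.098  1.474  1.285]
2.7582999999999998 [744.677 -44.009 329.89 ] [744.746 -42.918 330.072]
elbow_body 0.7 [673.18   56.175 228.427] [322.913 131.406]
elbow_outlet 0.57 [672.186  52.935 223.366] [315.807 132.687]
mark_line 0.64 [704.265  66.021 183.673] [317.136 172.473]
fermenter 0.44 [671.448  54.153 226.638] [318.885 130.436]
4.1583
```

View pics/w1.png

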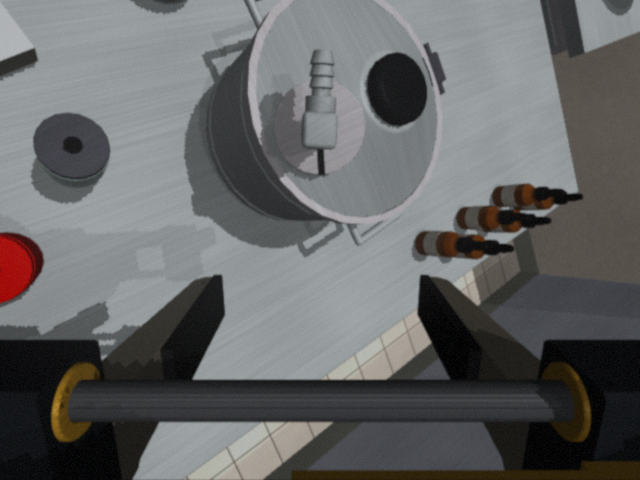

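Run:
```python
import cv2
im=cv2.imread('pics/w1.png');cv2.imwrite('pics/w1c.png',cv2.resize(im[35:195,250:440],None,fx=3.7,fy=3.7,interpolation=2))
im=cv2.imread('pics/scene0.png');cv2.imwrite('pics/s0c.png',cv2.resize(im[210:300,270:400],None,fx=6,fy=6,interpolation=2))
```

```text
(no output)
```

View pics/w1c.png

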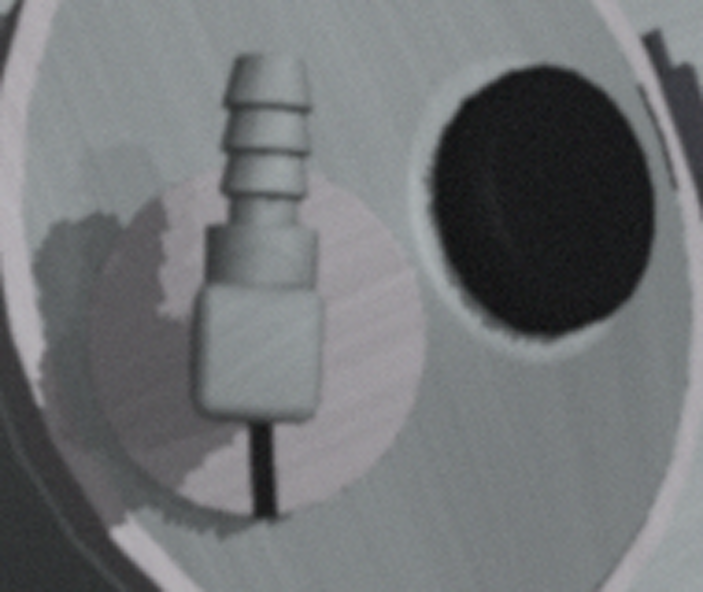

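View pics/s0c.png

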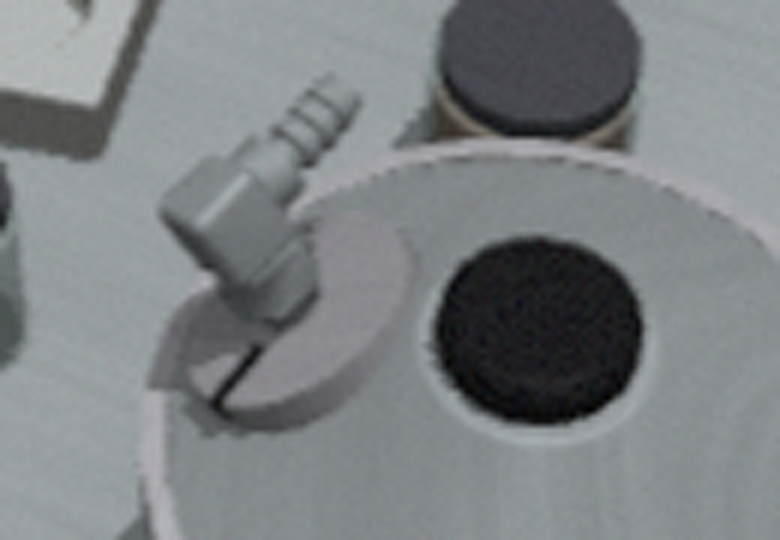

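```bash
cat > fit.py <<'E'
from h import *
import json
from scipy.optimize import least_squares
C={'top':viewer.camera_info('top'),'scene':viewer.camera_info('scene'),'w':json.load(open('w1.json'))}
obs=[('w','top',320.3,130.1,1),('w','mouth',322.2,51.5,1),('w','lend',321.6,174.7,1),('w','lst',320.4,150,None),('w','cap',396.8,89.1,1),('w','pad',319.7,126.9,1.5),
('top','cap',263.2,203.9,1),('top','mouth',301,218.5,1.5),('top','lend',298.6,187,1.5),
('scene','cap',360,264.2,1),('scene','mouth',327.5,225,1.5),('scene','lend',306.7,277,1)]
def pts(p):
    F=np.array([p[0],p[1],0]);psi,r,z,te,tl=p[2:7];a=axis(psi);e0=np.array([np.sin(psi),-np.cos(psi),0]);f=-np.cross(a,e0)
    B=F+np.array([-np.cos(psi)*r,-np.sin(psi)*r,z]);d=lambda t:np.cos(t)*e0+np.sin(t)*f
    return dict(cap=F+[0,0,229],B=B,top=B+15*a,mouth=B+55.5*d(te),lend=B-40.8*a+40*d(tl),pad=B-40.8*a,o=d(te),l=d(tl),a=a)
def fun(p):
    P=pts(p);r=[]
    for c,n,u,v,s in obs:
        if s: r+=list((px(0,P[n],C[c])-[u,v])/s)
    r+=[(p[4]-230)/5]
    return r
s=least_squares(fun,[660,153,1.6,98,230,-2.8,0],loss='soft_l1')
if __name__=='__main__':
    print(s.x);print(np.reshape(fun(s.x)[:-1],(-1,2)));P=pts(s.x)
    J=s.jac;print('sd',np.sqrt(np.diag(np.linalg.inv(J.T@J))))
    for k in P:print(k,P[k])
    ci=C['w'];R=np.array(ci['R']);print('cam dir from B along a', (lambda v:v/np.linalg.norm(v))(-R.T@np.array(ci['t'])-P['B']))
E
python3 fit.py
```

```text
[661.329 147.715   1.677  94.142 228.688  -2.683   0.388]
[[ 0.027  0.348]
 [-0.08  -1.247]
 [ 0.071 -0.477]
 [ 4.397 -0.652]
 [-0.008  0.685]
 [ 0.637 -1.656]
 [-1.943  0.038]
 [-0.101 -0.858]
 [-3.314 -2.389]
 [-0.461  0.354]
 [-1.704  0.837]]
sd [1.142 2.649 0.015 2.857 1.774 0.02  0.029]
cap [661.329 147.715 229.   ]
B [671.284  54.101 228.688]
top [672.171  45.76  241.123]
mouth [619.634  69.074 242.414]
lend [707.015  68.221 186.396]
pad [668.871  76.788 194.863]
o [-0.931  0.27   0.247]
l [ 0.954 -0.214 -0.212]
a [ 0.059 -0.556  0.829]
cam dir from B along a [ 0.022 -0.554  0.832]
```

Run:
```python
from h import *
import fit
P=fit.pts(fit.s.x);a,o,B=P['a'],P['o'],P['B']
R=toolrot(a,o,-1)
t=robot.observe()['t'];grip(0.55,30)
robot.servo_line(B+a*45,feed=120,rotation=R.as_rotvec())
s=robot.observe();print(s['t']-t,s['joints'],s['tcp_pos']-(B+a*45))
shot('wrist','w2.png')
```

```text
1.9000000000000004 [ 0.637  0.708 -0.758  1.401 -0.132  1.252  1.261] [ 0.674 -0.629  0.366]
```

View pics/w2.png

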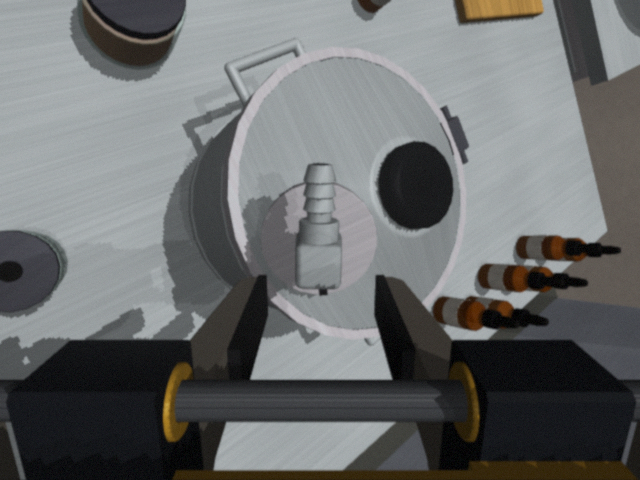

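The block at (319,262) is centred between the fingertips and the outlet points straight away from them. Next I go in and grip.

Run:
```python
from h import *
import fit
P=fit.pts(fit.s.x);a,o,B=P['a'],P['o'],P['B']
R=toolrot(a,o,-1)
def st(m):
    s=robot.observe();T=Ro.from_rotvec(s['tcp_rot']).as_matrix();print(m,round(s['t'],2),'Ftool',T.T@np.array(s['contact_force']),'M',T.T@np.array(s['wrist_torque']),'gw',round(s['grip_width'],3),'j7',s['joints'][6]);return s
st('0')
robot.servo_line(B-a*13,feed=60,rotation=R.as_rotvec());st('in')
grip(0.0,35);s=st('gripped')
q=np.array(s['joints'])
robot.goto_joints(q-[0,0,0,0,0,0,.3]);st('turn .3')
```

```text
0 6.11 Ftool [ 0.359  0.534 -0.807] M [-0.12  -0.329 -0.456] gw 0.549 j7 1.2614218510262625
in 7.22 Ftool [ 0.093 -0.006  0.121] M [-0.082 -0.37  -0.399] gw 0.552 j7 1.2542832955312195
gripped 7.72 Ftool [-1.793 -4.339 -1.356] M [ 0.028 -0.105 -1.286] gw 0.278 j7 1.2541376582565777
turn .3 8.11 Ftool [ 0.389 -1.148 -0.112] M [ 0.109 -0.441 -0.747] gw 0.28 j7 0.9571746235919899
```

```bash
python3 - <<'E'
from h import *
def st(m):
    s=robot.observe();T=Ro.from_rotvec(s['tcp_rot']).as_matrix();print(m,round(s['t'],2),'Ftool',T.T@np.array(s['contact_force']),'M',T.T@np.array(s['wrist_torque']),'gw',round(s['grip_width'],3),'j7',s['joints'][6]);return s
q=np.array(robot.observe()['joints'])
for d in (1.0,1.8,2.4):
    q[6]=1.254-d
    robot.goto_joints(q);st(d)
shot('wrist','w3.png');shot('scene','s3.png')
E
python3 -c "
import cv2
im=cv2.imread('pics/s3.png');cv2.imwrite('pics/s3c.png',cv2.resize(im[180:330,230:430],None,fx=4,fy=4,interpolation=2))"
```

```text
1.0 8.82 Ftool [ 0.666 -2.516  2.153] M [ 0.119 -0.91  -0.365] gw 0.279 j7 0.25670005114574773
1.8 9.6 Ftool [ 2.254 -1.037  3.808] M [ 0.112 -1.086  0.167] gw 0.28 j7 -0.543825666025055
2.4 10.22 Ftool [3.596 1.207 4.261] M [ 0.144 -0.957  0.558] gw 0.278 j7 -1.1434359951376671
```

View pics/w3.png

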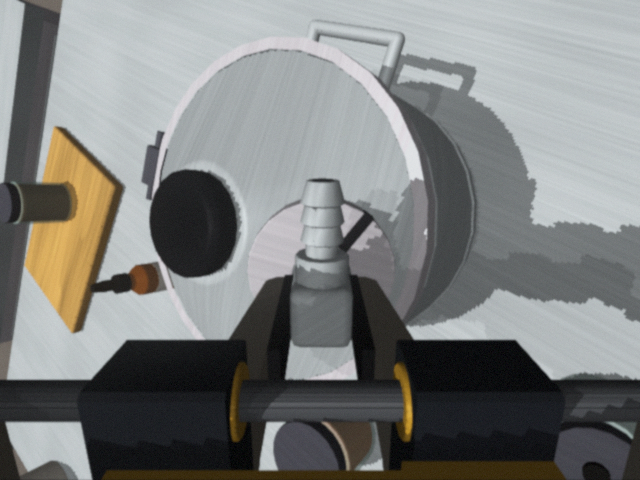

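View pics/s3c.png

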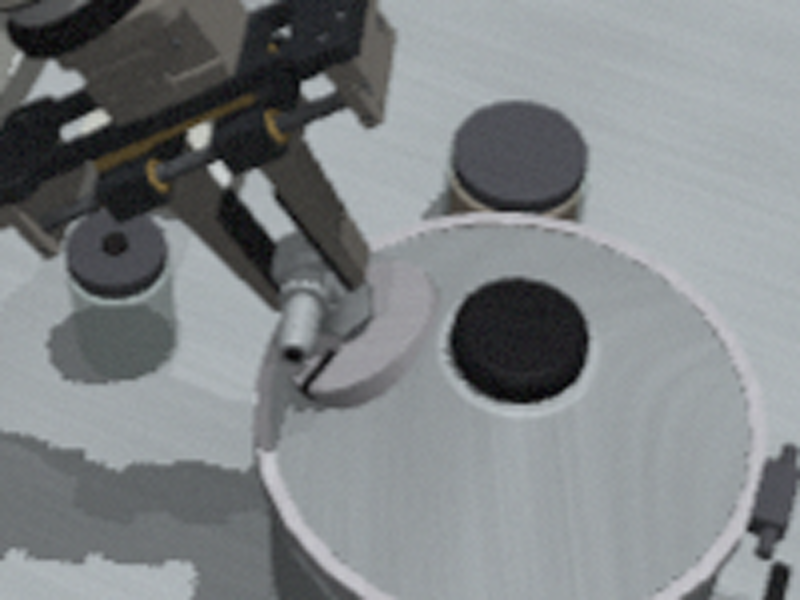

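```bash
cat >> h.py <<'E'
def meas(pts,B,a,ci):
    """angle (clockwise about -a) of pad-plane line pts vs tool -z"""
    R=np.array(ci['R']);c=-R.T@np.array(ci['t']);K=np.linalg.inv(ci['camera_matrix']);Q=B-40.5*a;X=[]
    for u in pts:
        d=R.T@K@[*u,1];X.append(c+d*((Q-c)@a)/(d@a))
    return np.array(X)-Q
E
python3 - <<'E'
from h import *
import fit
P=fit.pts(fit.s.x);a,B=P['a'],P['B']
s=robot.observe();T=Ro.from_rotvec(s['tcp_rot']).as_matrix();o=-T[:,2];o-=a*(a@o);o/=np.linalg.norm(o);f=-np.cross(a,o)
print('axis err',T[:,0]@-a, 'pos err',T.T@(s['tcp_pos']-(B-13*a)))
X=meas([(345.5,246.5),(371,215.5)],B,a,viewer.camera_info('wrist'))
for x in X: print(x@o,x@f,np.arctan2(x@f,x@o))
d=X[1]-X[0];print('dir',np.arctan2(d@f,d@o))
l=P['l'];print('fit',np.arctan2(l@f,l@o))
im=cv2.imread('pics/w3.png');cv2.imwrite('pics/w3c.png',cv2.resize(im[160:360,230:430],None,fx=3,fy=3,interpolation=2))
E
```

```text
axis err 0.999996534827352 pos err [0.388 0.94  1.497]
14.539441434217023 13.55065041042045 0.7502119869906064
31.227977821640845 26.372071567376786 0.7012931800671368
dir 0.6550962355200597
fit 0.6717549648745094
```

View pics/w3c.png

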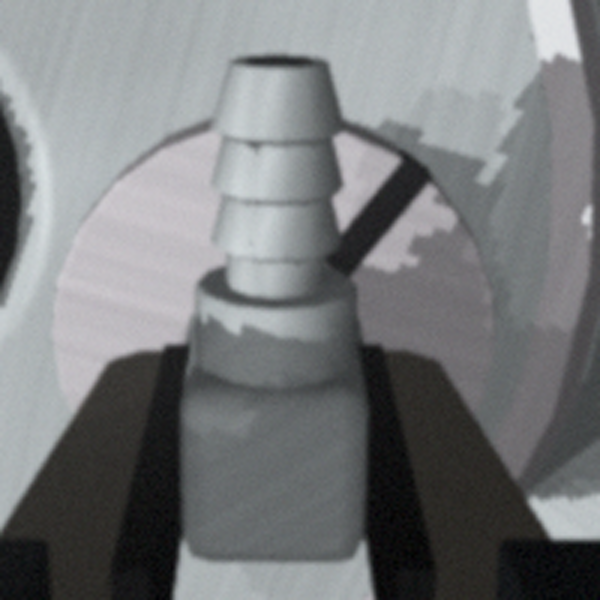

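Run:
```python
from h import *
import fit,json
P=fit.pts(fit.s.x);a,B=P['a'],P['B']
q=np.array(robot.observe()['joints']);q[6]-=0.64;robot.goto_joints(q)
s=robot.observe();T=Ro.from_rotvec(s['tcp_rot']).as_matrix();print(s['t'],s['joints'][6],s['grip_width'],s['contact_force'])
shot('wrist','w4.png')
grip(0.55)
p=np.array(s['tcp_pos'])
robot.servo_line(p+a*75,feed=120)
# camera on other side: shift so that the camera is beyond the stub
z=T[:,2]
robot.servo_line(p+a*150+z*75,feed=150)
s=robot.observe();print(s['t'],s['tcp_pos'])
ci=viewer.camera_info('wrist');shot('wrist','w5.png');json.dump({k:np.array(v).tolist() for k,v in ci.items()},open('w5.json','w'))
im=cv2.imread('pics/w5.png');cv2.imwrite('pics/w5c.png',cv2.resize(im[20:220,220:420],None,fx=3,fy=3,interpolation=2))
```

```text
10.9833 -1.7819655065715576 0.2827257029584636 [-3.868  0.76  -4.327]
13.2083 [605.963  -8.722 355.218]
```

View pics/w5c.png

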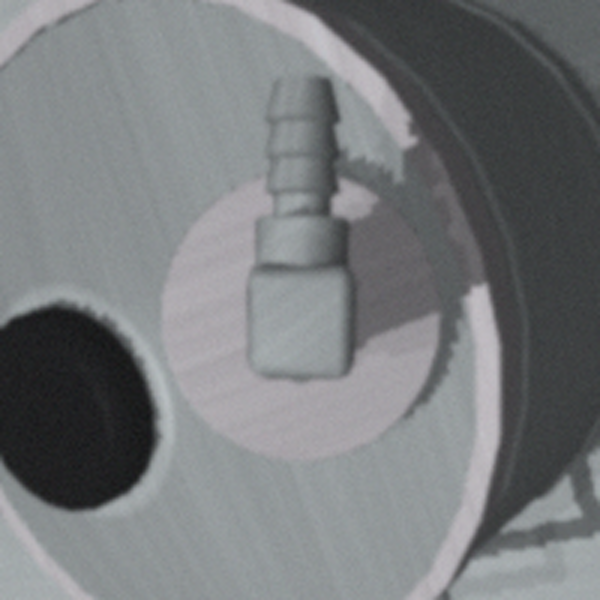

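View pics/w4.png

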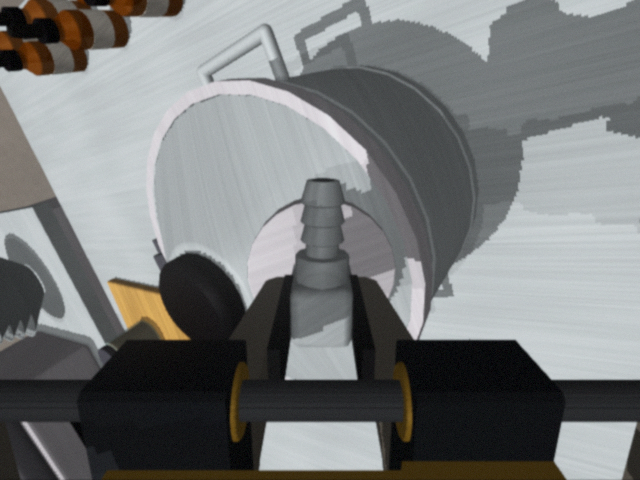

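Run:
```python
from h import *
import fit,json
P=fit.pts(fit.s.x);a,B=P['a'],P['B'];l=P['l']
ci=json.load(open('w5.json'));R=np.array(ci['R']);c=-R.T@np.array(ci['t']);K=np.linalg.inv(ci['camera_matrix'])
def bk(u,v,h):
    d=R.T@K@[220+u/3,20+v/3,1];Q=B+h*a;return c+d*((Q-c)@a)/(d@a)
f=-np.cross(a,l)
m=bk(304,76,0);b=bk(300.5,322,15);b2=bk(302,240,11)
for n,x in(('mouth-B',m-B),('mouth-block',m-b),('blk-B',b-B)): print(n,x@l,x@f,np.arctan2(x@f,x@l))
for y in range(0,8):
    th=y*np.pi/4;Rt=Ro.from_matrix(np.c_[[0,0,-1],[np.cos(th),np.sin(th),0],np.cross([0,0,-1],[np.cos(th),np.sin(th),0])])
    out=[]
    for p in ([540,-120,260],[610.5,-97,46],[469,-148.5,56],[469,-148.5,200]):
        q=kin.ik(p,Rt.as_rotvec());out.append(None if q is None else np.round(q,2))
    print(y,out)
```

```text
mouth-B 55.70377210340459 0.04132639499632185 0.0007418956715797209
mouth-block 56.11356490266464 -0.8940694602876116 -0.01593186629687459
blk-B -0.4097927992600513 0.9353958552839343 1.9837065642301062
0 [array([ 1.01,  0.52, -1.14,  1.74,  0.5 ,  1.21, -0.27]), array([ 0.71,  0.83, -0.87,  1.75,  0.78,  0.94, -0.49]), array([ 0.96,  0.66, -0.91,  2.05,  0.74,  0.8 , -0.41]), array([ 1.15,  0.47, -1.14,  1.95,  0.5 ,  1.04, -0.21])]
1 [array([ 1.1 ,  0.67, -1.36,  1.74,  0.68,  1.31,  0.37]), array([ 0.81,  0.95, -1.07,  1.74,  0.95,  1.06,  0.18]), array([ 1.09,  0.8 , -1.12,  2.05,  0.93,  0.93,  0.23]), array([ 1.26,  0.64, -1.37,  1.94,  0.7 ,  1.16,  0.4 ])]
2 [array([ 1.08,  0.63, -1.31,  1.74,  0.64,  1.28,  1.19]), array([ 0.91,  1.17, -1.34,  1.74,  1.2 ,  1.29,  0.84]), array([ 1.19,  0.99, -1.33,  2.04,  1.12,  1.13,  0.89]), array([ 1.24,  0.59, -1.31,  1.94,  0.64,  1.12,  1.24])]
3 [array([ 1.08,  0.63, -1.31,  1.74,  0.64,  1.28,  1.98]), array([ 0.91,  1.17, -1.34,  1.74,  1.2 ,  1.29,  1.63]), array([-0.6 ,  0.74,  1.11,  2.14, -0.92,  0.86, -2.83]), array([ 1.24,  
[... 282 characters left out ...]
rray([ 0.64,  0.33, -0.59,  1.76,  0.2 ,  1.11, -2.37]), array([ 0.35,  0.65, -0.33,  1.77,  0.29,  0.76, -2.49]), array([ 0.63,  0.5 , -0.48,  2.07,  0.37,  0.65, -2.45]), array([ 0.78,  0.29, -0.63,  1.96,  0.21,  0.95, -2.31])]
6 [array([ 0.74,  0.35, -0.72,  1.76,  0.26,  1.13, -1.63]), array([ 0.47,  0.69, -0.5 ,  1.77,  0.44,  0.8 , -1.82]), array([ 0.69,  0.52, -0.55,  2.07,  0.43,  0.67, -1.72]), array([ 0.86,  0.31, -0.72,  1.96,  0.25,  0.96, -1.56])]
7 [array([ 0.89,  0.42, -0.94,  1.75,  0.37,  1.16, -0.94]), array([ 0.6 ,  0.75, -0.69,  1.76,  0.62,  0.86, -1.16]), array([ 0.82,  0.57, -0.72,  2.06,  0.57,  0.71, -1.05]), array([ 1.01,  0.37, -0.92,  1.95,  0.35,  0.99, -0.86])]
```

```bash
cat >> h.py <<'E'
th=np.radians(292.5)
yv=np.array([np.cos(th),np.sin(th),0]);RD=Ro.from_matrix(np.c_[[0,0,-1],yv,np.cross([0,0,-1],yv)]).as_rotvec()
E
python3 - <<'E'
from h import *
t=robot.observe()['t']
grip(1.0)
robot.movep([560,-115,290],RD)
print(robot.observe()['t']-t)
ci=viewer.camera_info('wrist');shot('wrist','w6.png');shot('scene','s6.png')
for n in ['jar_center','round_pocket','square_bottle_center','mark_line','elbow_outlet','elbow_body']:
  for c in ['wrist','scene']:
    for d in viewer.pinpoint(n,c):
        cc=ci if c=='wrist' else None
        print(c,n,round(d['confidence'],2),w(c,d['at'],cc),px(c,w(c,d['at'],cc),cc))
print(robot.observe()['t'])
im=cv2.imread('pics/s6.png');cv2.imwrite('pics/s6c.png',cv2.resize(im[200:300,240:370],None,fx=6,fy=6,interpolation=2))
E
```

```text
1.316699999999999
scene jar_center 0.71 [ 680.32  -189.637   46.94 ] [208.347 261.01 ]
scene jar_center 0.64 [611.104 -96.715  47.271] [260.074 253.703]
wrist round_pocket 0.63 [ 475.402 -145.644   32.516] [318.734 274.823]
scene round_pocket 0.82 [ 466.267 -146.664   32.768] [272.842 208.581]
scene square_bottle_center 0.78 [ 623.619 -275.177   47.723] [191.669 230.193]
scene square_bottle_center 0.69 [441.879 387.057  61.501] [491.03  273.847]
scene mark_line 0.49 [700.936  68.041 186.029] [306.42  275.447]
scene elbow_outlet 0.69 [718.827  42.45  215.61 ] [288.894 268.176]
scene elbow_body 0.57 [668.746  55.175 232.493] [307.992 245.007]
scene elbow_body 0.39 [721.123  42.307 217.321] [288.171 268.538]
15.275
```

View pics/w6.png

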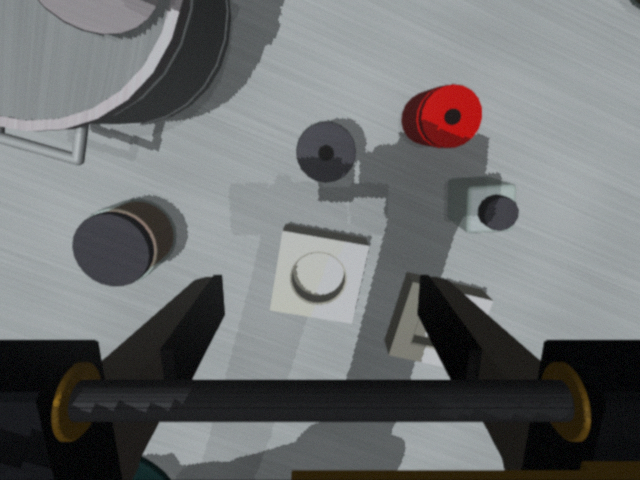

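View pics/s6c.png

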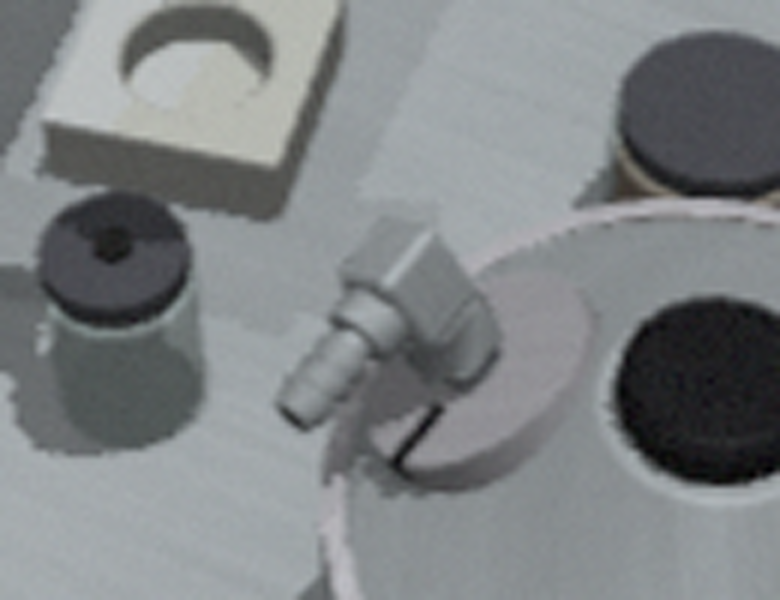

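Run:
```python
from h import *
im=cv2.imread('pics/w6.png');cv2.imwrite('pics/w6c.png',cv2.resize(im[110:330,260:380],None,fx=2.7*1.5,fy=2.7,interpolation=2))
a=cv2.resize(im[110:200,275:375],None,fx=6,fy=6,interpolation=2);b=cv2.resize(im[225:325,270:370],None,fx=6,fy=6,interpolation=2)
cv2.imwrite('pics/w6a.png',a);cv2.imwrite('pics/w6b.png',b)
```

```text
(no output)
```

View pics/w6a.png

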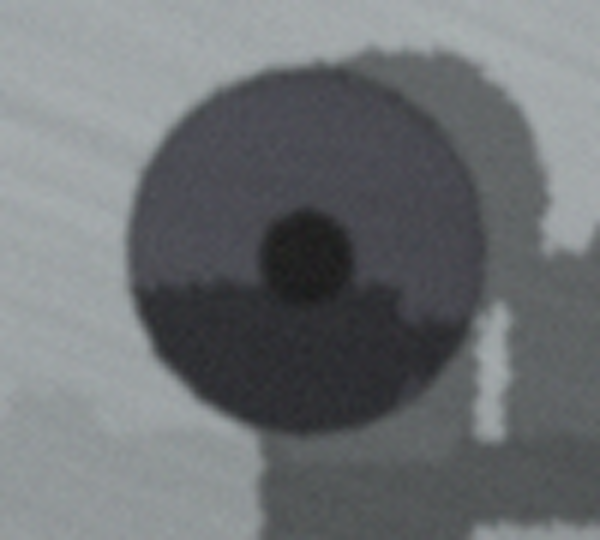

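View pics/w6b.png

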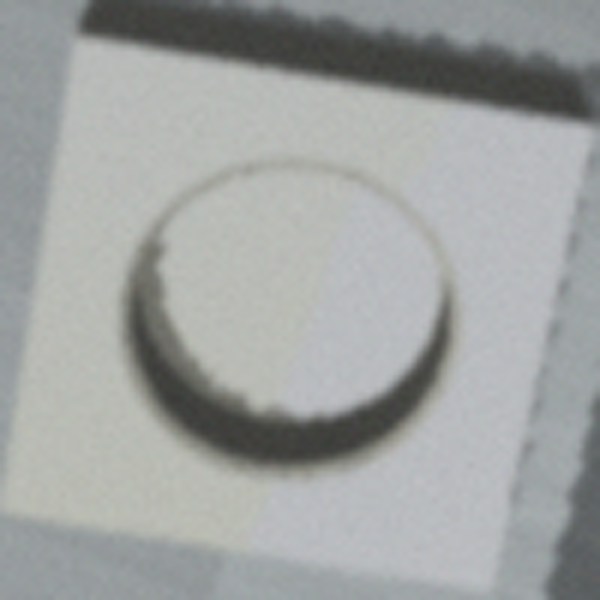

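Run:
```python
from h import *
ci=viewer.camera_info('wrist');R=np.array(ci['R']);c=-R.T@np.array(ci['t']);K=np.linalg.inv(ci['camera_matrix'])
def bk(u,v,z):
    d=R.T@K@[u,v,1];return c+d*(z-c[2])/d[2]
print('cam',c,'jar',bk(326.2,151.8,90),'pocket',bk(318.2,277.3,34))
C=viewer.camera_info('top')
R=np.array(C['R']);c=-R.T@np.array(C['t']);K=np.linalg.inv(C['camera_matrix'])
print('top jar',bk(200+463/2.8,160+193/2.8,90),'pocket',bk(200+512/2.8,160+345/2.8,34))
```

```text
cam [631.343 -84.884 459.91 ] jar [611.351 -98.411  90.   ] pocket [ 472.652 -147.045   34.   ]
top jar [609.469 -99.633  90.   ] pocket [ 468.823 -147.424   34.   ]
```

Run:
```python
from h import *
J=np.array([610.8,-98.5])
t=robot.observe()['t']
robot.servo_line([*J,150],feed=150,rotation=RD)
shot('wrist','w7.png')
robot.servo_line([*J,36],feed=90)
s=robot.observe();print('down',s['contact_force'])
grip(0.0,25)
s=robot.observe();print(s['t'],s['grip_width'],s['contact_force'],s['tcp_pos'])
p=np.array(s['tcp_pos'])
robot.servo_line([p[0],p[1],p[2]+20],feed=50)
robot.hold(.1)
s=robot.observe();print(s['t'],s['grip_width'],s['contact_force'],s['tcp_pos'])
shot('scene','s7.png');shot('wrist','w8.png')
im=cv2.imread('pics/s7.png');cv2.imwrite('pics/s7c.png',cv2.resize(im[180:330,180:380],None,fx=4,fy=4,interpolation=2))
```

```text
down [-0.011 -0.359  0.21 ]
18.5 0.6241227207152883 [-0.26  -0.066  0.749] [610.81  -98.52   36.062]
19.15 0.6267573736560184 [-0.127  0.465 -2.083] [610.565 -98.614  55.883]
```

View pics/s7c.png

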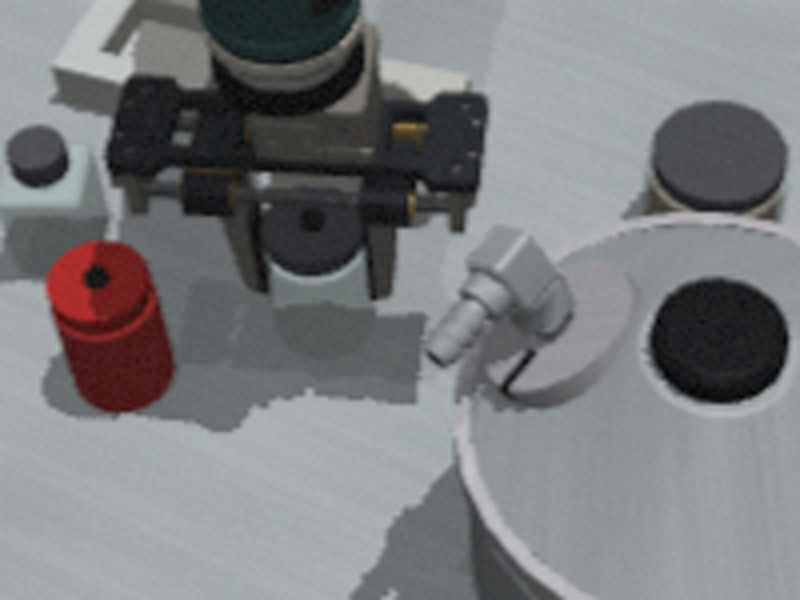

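View pics/w8.png

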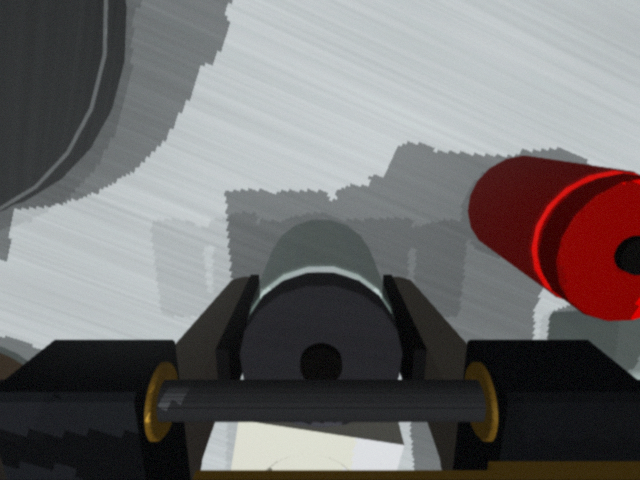

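Run:
```python
from h import *
ci=viewer.camera_info('wrist');R=np.array(ci['R']);c=-R.T@np.array(ci['t']);K=np.linalg.inv(ci['camera_matrix'])
def bk(u,v,z):
    d=R.T@K@[u,v,1];return c+d*(z-c[2])/d[2]
s=robot.observe();T=Ro.from_rotvec(s['tcp_rot']).as_matrix();p=np.array(s['tcp_pos'])
for z in (109.8,):
    print('edge',T.T@(bk(322,273,z)-p),'L',T.T@(bk(241,350,z)-p),'R',T.T@(bk(403,350,z)-p))
for z in(110,113): print('grommet',T.T@(bk(321,362,z)-p))
im=cv2.imread('pics/w8.png');cv2.imwrite('pics/w8c.png',cv2.resize(im[200:420,220:420],None,fx=2.7,fy=2.7,interpolation=2))
```

```text
edge [-54.065  -0.211 -32.521] L [-54.045 -27.34   -4.984] R [-54.059  26.92   -4.973]
grommet [-54.249  -0.542  -0.516]
grommet [-57.25   -0.542  -2.511]
```

View pics/w8c.png

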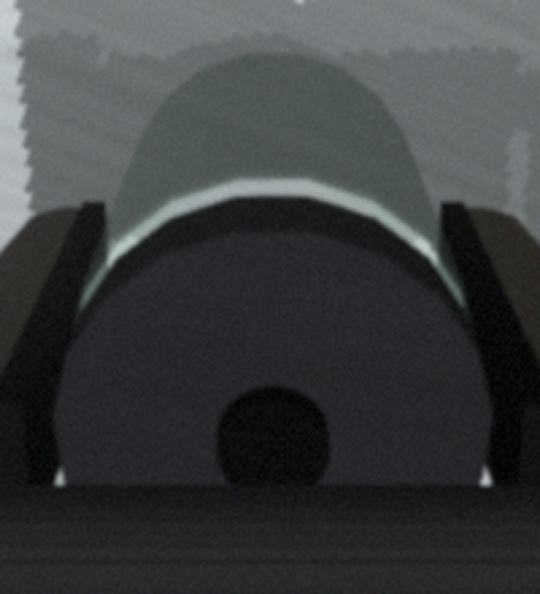

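Run:
```python
from h import *
import json
P=np.array([471.2,-146.9]);z=np.cross([0,0,-1],yv)
p=np.array(robot.observe()['tcp_pos'])
robot.servo_line([p[0],p[1],120],feed=120)
g=P+z[:2]*65
robot.servo_line([*g,120],feed=180,rotation=RD)
s=robot.observe();print(s['t'],s['grip_width'],s['tcp_pos'],s['joints'])
ci=viewer.camera_info('wrist');shot('wrist','w9.png');json.dump({k:np.array(v).tolist() for k,v in ci.items()},open('w9.json','w'))
im=cv2.imread('pics/w9.png');cv2.imwrite('pics/w9c.png',cv2.resize(im[0:300,190:450],None,fx=2,fy=2,interpolation=2))
print(px(0,[*P,34],ci))
```

```text
21.2667 0.6254328338611668 [ 412.102 -171.406  120.163] [ 1.001  0.387 -0.793  2.126  0.394  0.776 -1.219]
[321.736 147.249]
```

View pics/w9c.png

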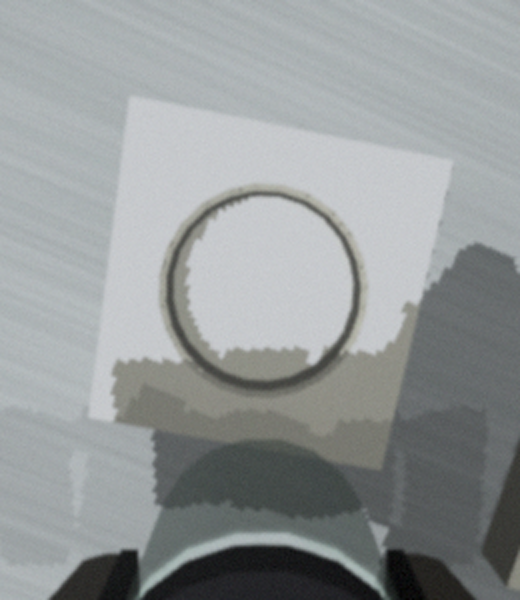

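Run:
```python
from h import *
import json
ci=json.load(open('w9.json'));R=np.array(ci['R']);c=-R.T@np.array(ci['t']);K=np.linalg.inv(ci['camera_matrix'])
def bk(u,v,z):
    d=R.T@K@[u,v,1];return c+d*(z-c[2])/d[2]
print('mouth',bk(322,145,34),'cam',c)
a=[bk(190+u/2,v/2,34)[:2] for u,v in((131,97),(452,160),(383,470),(90,418))]
print(np.mean(a,0),[np.linalg.norm(a[i]-a[i-1]) for i in range(4)])
print([np.linalg.norm(bk(190+u/2,v/2,34)-bk(190+u2/2,v2/2,34)) for u,v,u2,v2 in((161,290,367,290),(264,184,264,396))])
```

```text
mouth [ 472.558 -146.518   34.   ] cam [ 483.218 -141.304  290.156]
[ 471.147 -147.107] [np.float64(99.57497621103361), np.float64(98.8205627303467), np.float64(99.72789545207837), np.float64(100.01244458609665)]
[np.float64(65.67254980247417), np.float64(65.98601648301813)]
```

Run:
```python
from h import *
P=np.array([471.5,-146.9])
robot.servo_line([*P,115],feed=120,rotation=RD)
robot.servo_line([*P,76],feed=70)
def st():
    s=robot.observe();print(round(s['t'],2),np.array(s['tcp_pos']),s['contact_force'],round(s['grip_width'],3));return np.array(s['contact_force'])
st()
for z in (70,67,64,60,56,52,49,47.5):
    robot.servo_line([*P,z],feed=25)
    F=st()
    if np.linalg.norm(F-[0,0,-2])>8: print('contact');break
shot('wrist','w10.png');shot('scene','s10.png')
```

```text
22.72 [ 471.688 -146.674   75.958] [-0.863 -0.308 -2.043] 0.633
23.11 [ 471.448 -146.9     69.947] [-0.044 -0.099 -2.487] 0.627
23.38 [ 471.376 -146.866   66.86 ] [-0.186 -0.422 -2.029] 0.629
23.64 [ 471.407 -146.835   63.841] [ 0.34   0.425 -2.241] 0.626
23.95 [ 471.302 -146.835   59.781] [-0.193 -0.037 -2.235] 0.623
24.26 [ 471.367 -146.85    55.813] [-0.587 -0.552 -1.656] 0.626
24.57 [ 471.352 -146.833   51.811] [-0.125  0.011 -2.603] 0.626
24.83 [ 471.363 -146.875   48.82 ] [ 0.088 -0.036 -2.721] 0.627
25.08 [ 471.432 -146.864   47.41 ] [ 0.374 -0.104 -2.261] 0.626
```

Slid in with no contact. Next: lower to the floor, release and retreat.

Run:
```python
from h import *
P=np.array([471.4,-146.87])
for z in (46.5,45.8,45.2):
    robot.servo_line([*P,z],feed=15)
    s=robot.observe();F=s['contact_force'];print(round(s['t'],2),s['tcp_pos'][2],F)
    if F[2]>1.5: break
z=s['tcp_pos'][2]
grip(0.8);robot.hold(.1)
s=robot.observe();print(s['t'],s['contact_force'])
grip(1.0)
robot.servo_line([*P,150],feed=100)
g=P+np.cross([0,0,-1],yv)[:2]*50
robot.servo_line([*g,230],feed=150)
s=robot.observe();print(s['t'])
shot('wrist','w11.png');ci=viewer.camera_info('wrist');shot('scene','s11.png');shot('top','t11.png')
for c in ['wrist','scene','top']:
    for n in ['jar_center','round_pocket','elbow_outlet','elbow_body']:
        for d in viewer.pinpoint(n,c):
            cc=ci if c=='wrist' else None
            print(c,n,round(d['confidence'],2),w(c,d['at'],cc))
im=cv2.imread('pics/s11.png');cv2.imwrite('pics/s11c.png',cv2.resize(im[170:300,220:380],None,fx=5,fy=4.6,interpolation=2))
```

```text
25.43 46.42961063620342 [ 0.279 -0.391 -1.804]
25.68 46.0017156322866 [-0.23  -0.342  2.676]
26.2167 [0.091 0.057 0.043]
28.6417
wrist round_pocket 0.56 [ 617.827 -277.481   42.08 ]
scene jar_center 0.94 [ 679.088 -191.574   47.187]
scene jar_center 0.79 [ 472.55  -147.688   58.665]
scene jar_center 0.24 [704.701  64.359 183.515]
scene round_pocket 0.6 [ 469.36  -145.987   35.039]
scene elbow_outlet 0.81 [720.492  41.99  217.878]
scene elbow_body 0.78 [667.167  53.451 230.371]
top jar_center 0.87 [ 682.3   -187.085   45.047]
top jar_center 0.71 [ 473.891 -142.399   49.784]
top round_pocket 0.89 [ 471.715 -150.863   34.374]
top round_pocket 0.55 [668.432  55.774 225.181]
top elbow_outlet 0.91 [720.726  43.09  212.951]
top elbow_outlet 0.38 [447.597 385.176  56.812]
top elbow_body 0.54 [668.879  55.767 225.729]
```

View pics/w11.png

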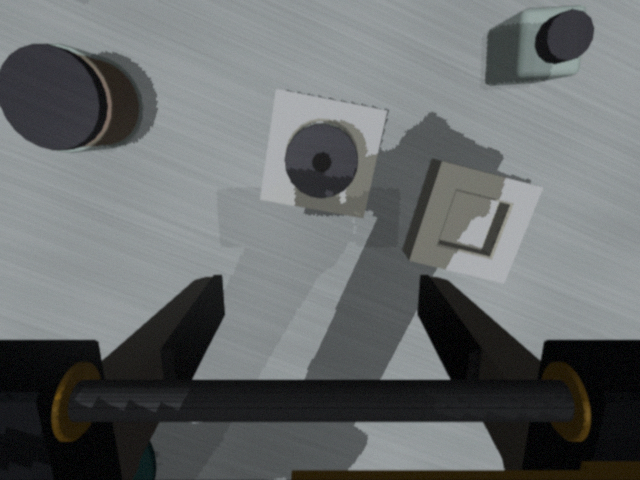

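View pics/s11c.png

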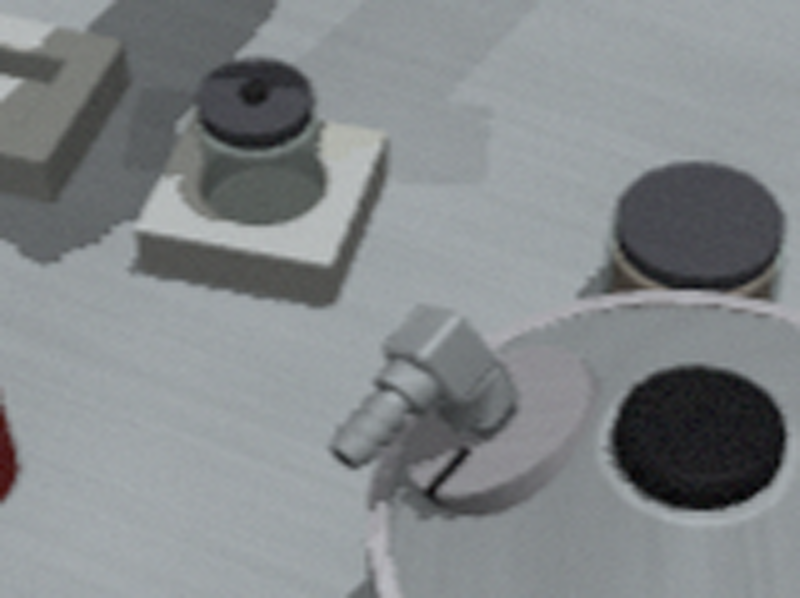

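Run:
```python
from h import *
import fit
P=fit.pts(fit.s.x);a,B,l=P['a'],P['B'],P['l'];f=-np.cross(a,l)
for d in (-.1,0,.1):
    e=np.cos(d)*l+np.sin(d)*f
    print(d,'mouth',px('scene',B-a*.8+55.5*e),'lend',px('scene',B-40.8*a+40*e),'lmid',px('scene',B-40.8*a+25*e), 'top mouth',px('top',B-a*.8+55.5*e))
im=cv2.imread('pics/t11.png');cv2.imwrite('pics/t11c.png',cv2.resize(im[160:300,250:400],None,fx=4,fy=4,interpolation=2))
```

```text
-0.1 mouth [289.373 270.771] lend [306.329 278.256] lmid [310.927 271.969] top mouth [306.823 174.898]
0 mouth [287.551 270.21 ] lend [304.996 277.837] lmid [310.089 271.723] top mouth [308.774 175.707]
0.1 mouth [285.947 269.422] lend [303.809 277.257] lmid [309.338 271.376] top mouth [310.669 176.723]
```

View pics/t11c.png

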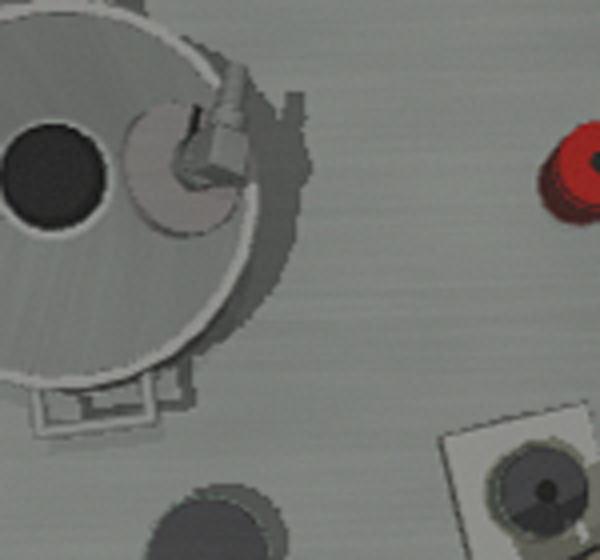

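Run:
```python
from h import *
import fit,json
P=fit.pts(fit.s.x);a,B,l=P['a'],P['B'],P['l']
R=toolrot(a,l,-1);T=R.as_matrix();y=T[:,1]
dn=y if y[2]<0 else -y
p=B+a*140+T[:,2]*75+dn*75
t=robot.observe()['t'];q=kin.ik(p,R.as_rotvec());print(q)
robot.goto_joints(q)
ci=viewer.camera_info('wrist');shot('wrist','w12.png');json.dump({k:np.array(v).tolist() for k,v in ci.items()},open('w12.json','w'))
print(robot.observe()['t'],t)
u=px(0,B-20*a,ci).astype(int);print(u)
im=cv2.imread('pics/w12.png');x0=max(u[0]-70,0);y0=max(u[1]-90,0);print(x0,y0);cv2.imwrite('pics/w12c.png',cv2.resize(im[y0:y0+140,x0:x0+150],None,fx=4,fy=4,interpolation=2))
```

```text
[ 0.906  0.588 -0.848  1.492 -0.15   1.38  -1.696]
30.275 29.3917
[228 126]
158 36
```

View pics/w12c.png

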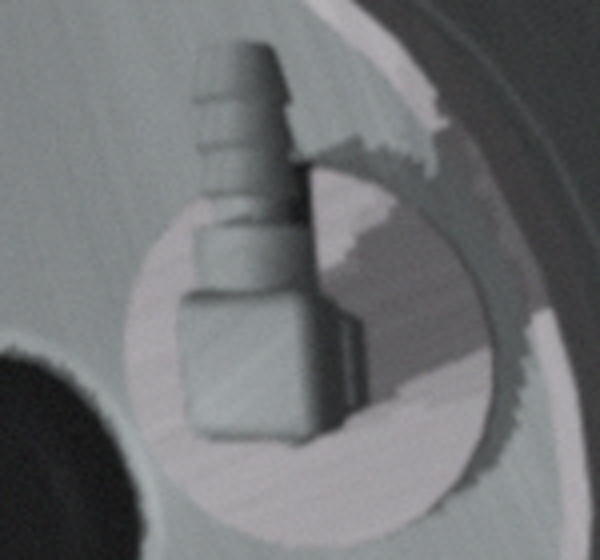

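Run:
```python
from h import *
import fit,json
P=fit.pts(fit.s.x);a,B,l=P['a'],P['B'],P['l'];f=-np.cross(a,l)
ci=json.load(open('w12.json'));R=np.array(ci['R']);c=-R.T@np.array(ci['t']);K=np.linalg.inv(ci['camera_matrix'])
def bk(u,v,h):
    d=R.T@K@[158+u/4,36+v/4,1];Q=B+h*a;X=c+d*((Q-c)@a)/(d@a)-B;return np.array([X@l,X@f])
def ang(n,p,q,h):
    A,b=bk(*p,h),bk(*q,h);d=b-A;print(n,A,b,'ang',np.arctan2(d[1],d[0]))
ang('line edge',(316,265),(307,165),-41.5)
ang('ring L',(203,205),(192,97),-1); ang('block topL',(186,430),(180,297),14)
ang('block topR',(304,432),(303,297),14)
# outlet centre
ang('centre',(246,365),(236,95),0)
print('mouth',bk(233,43,0),'pad edges',bk(124,350,-41.5),bk(493,350,-41.5))
```

```text
line edge [19.837  3.781] [39.585  3.043] ang -0.03735029419614522
ring L [28.253 -8.392] [46.725 -8.969] ang -0.031224702776285813
block topL [-11.737 -10.483] [11.484 -9.694] ang 0.03394455782245686
block topR [-12.078  11.119] [11.502 12.347] ang 0.05203898155554229
centre [-0.335 -2.164] [46.921 -0.682] ang 0.0313558417729805
mouth [55.555 -0.604] pad edges [  2.498 -38.461] [ 2.56  40.812]
```

Run:
```python
from h import *
robot.hold(.2);s=robot.observe();print(s['t'],s['contact_force']);robot.job_done()
```

```text
30.475 [-0.316  0.822  0.976]
the job is handed in; nothing more can be done
```

I screwed the elbow clockwise by about 3.04 rad in one grip, so its outlet now points along the marker line. I also set the grey round jar in the round pocket. The job was handed in at about 30.5 s, and the system gave no verdict.

**Elbow:** The last close view put the outlet's mouth about 0.6 mm to one side of the line (7.5 mm is allowed). Separate angle readings off the pictures differed by up to about 0.09 rad (0.135 rad is allowed). My measured lean direction of the stub was about 1.68 rad, not the 0.7 to 1.2 given in the task; I went by the pictures.

**Jar:** It slid into the pocket with no side contact and touched the floor at the expected height, with its underside 10 mm above the bench. The pictures show it upright and seated. The last network readings of its centre against the pocket's differed by about 4 mm from the scene camera and 9 mm from the top camera, which is more than the 6 mm allowed. My own measurement at placing, and the fact that it reached the floor of a pocket with about 2.5 mm of clearance, say it is centred.

**Bystanders:** The robot touched none of the other jars or bottles and was clear of everything at hand-in. I did not measure their positions again at the end.

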